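# Fetch the paint from between the bottles and stow the parts box in its place

## Task

First stand the glue bottle and the oil bottle aside on the black mat, then take the red paint pot out of the little wooden rack and set it upright in the middle of the white dish. Then stow the blue parts box flat in the middle of the rack where the paint stood, its long side running across the rack's length, and only after that put each bottle back upright in the middle of the very seat it came from. Keep the bottles upright all the time and leave everything else on the table where it lies.

Things in the scene. Friction and masses are not known exactly. Their poses are not given: they have to be found in the camera images.
- glue_bottle_centre (a point): White round plastic bottle with a blue cap, stands upright: 32 across and straight-sided for its lowest 50, tapering above, 83 tall over all, cap 17 across from 64 up. The point is on its axis half-way up (41.5 above its underside); z is up along the bottle. At the start it stands on one of the two dark seats of the rack, which one varies.
- oil_bottle_centre (a point): Cream round bottle with a red spout, stands upright: 25 across and straight-sided for its lowest 42, tapering above (best gripped 35 to 40 above its underside), 85 tall over all, red spout 12 across from 56 up. The point is on its axis half-way up (42.5 above its underside); z is up along the bottle. At the start it stands on the other dark seat of the rack.
- paint_pot_centre (a point): Small round red tin with a red lid, 32 across, 28 tall, starts in the middle of the rack between the two bottles, with about 15 free on either side of it, so that fingers do not fit while the bottles stand there. The point is on its axis half-way up (14 above its underside); z is up.
- parts_box_centre (a point): Small blue box with a white lid (shut, stays shut), 35 along its own x, 49 along its own y, 20 tall, starts alone on the table. The point is at its centre (10 above its underside); z is up.
- rack_middle (a point): Low open wooden tray, fixed to the table: 76 along its x (across), 160 along its y (its length), floor 6 above the table, walls all round 5 thick with their tops 20 above the table; inside 66 by 150. The point is on the floor in its middle, where the paint pot starts and the parts box goes (parts box long axis y along rack x). The two bottle seats are flat black discs, 44 across, painted on the floor, centred 46 from this point along +y and -y of the rack.
- mat_top (a point): Flat black rubber mat fixed to the table, 90 along its x, 140 along its y, 2 thick; the point is the centre of its top. The bottles are parked on it, side by side along y.
- dish_top (a point): Round white flat dish fixed to the table, 80 across, flat on top, 6 high; the point is the centre of its top. The paint pot goes here.
- battery_2_centre (a point): Yellow battery lying at the far side of the table, 14 thick, 50 long along its y; the point is its centre. A bystander: leave it.
- track_rubber_centre (a point): Brown abrasive block lying at the far side of the table, 23 by 52 (along its y) by 13 tall; the point is its centre. A bystander: leave it.

How it is judged:
By the outcome, as a careful person would: the job done as asked, in the order asked, and still so for the second after the job is handed in, with the robot touching nothing.
It also fails if it takes over 128 s, if anything falls off the work surface, if the arm or the gripper's body presses on something with over 40 N, if the wrist force passes 120 N, or if a joint passes its speed limit or range.

## Robot

A 6-joint arm with a two-finger parallel gripper is mounted at the origin on a cart in front of the work surface, level with it; the furniture and walls round the work are solid. World frame = base frame: x ahead of the robot, y to its left, z up, the work surface at z = 0. Lengths are in m, angles in rad, forces in N, time in s.
With the tool pointing down it reaches from about 0.25 to 0.725 m from the base axis. Payload 4 kg.
Tool frame: the origin (TCP) lies midway between the tips of the shut fingers; the grasp point (between the pads) lies 19 mm behind it (bot.grip_point_offset is the distance from the TCP to the grasp point, in m); z points along the fingers, y is the line along which they close (so a half turn about z gives the same grasp; the last joint's range is limited). The gripper opens to 85 mm and grips with 20 to 120 N. Pads are 22 mm wide; open, the fingers measure 114 mm over their backs; the gripper's body (76 mm by 85 mm) begins 54 mm behind the grasp point. The pads swing forward as they close: fully open they stand 13 mm farther back than shut.
Start: joints at [-1.255, 0.241, 0.005, 1.335, 0, 1.571], TCP at [0.155, -0.475, 0.231] pointing down, gripper open.
Joint ranges: [-2.72, 2.72], [-1.05, 1.87], [-1.09, 1.28], [-1.99, 2.15], [-1.42, 1.44], [-3.14, 3.14]. Speed limits (rad/s): [2.79, 2.79, 3.14, 3.14, 3.14, 3.14].

## Interface

Orientations are given as a unit quaternion [x, y, z, w].
In Python, from workcell import bot gives the robot as it stands.
- The arm moves only by the tool step_arm, never from a script. Its argument "targets" is text: rows parted by semicolons, each of 7 numbers parted by spaces: the opening, from -1 (shut) to 1 (fully open), so that 0 is half open, then the shift along the world's x, y, z normalised to -1 to 1, where 1 is 0.5 m, then the turn, a rotation vector about the world's x, y, z normalised to -1 to 1, where 1 is pi/4 rad. In form: gripper x y z wx wy wz; .... A call has 1 to 10 rows; each row is the pose to reach, as a shift and turn from the pose commanded when the call began; what a row does not reach only later rows make up. A row lasts 1/12 s, in which the tool goes at most 41.7 mm and 7.16 degrees, less where a joint would pass 70% of its speed; a pose out of reach is approached as far as the arm can. A call with a number of a shift or a turn outside -1 to 1 is refused whole. A call with a gripper value outside its range is refused whole. The fingers move at their own pace and stop on an object; the grip force is fixed at half the most. Time passes only in rows, so rows that repeat a pose let the fingers close. It gives the time, the measured TCP pose, the force, the opening and the grip force at its end, in the units of the state.
- bot.get_obs(): the state, without advancing time (a new reading comes with each control period).
- bot.camera(name): name is "scene" or "top"; returns the picture (480x640x3 uint8, red, green, blue); there is no depth.
- bot.camera_info(name): a dict with "vertical_fov" (degrees; the focal length in pixels is half the picture's height over the tangent of half this angle, whatever the lens; pixels are square), "cx", "cy" (the principal point, pixels), "D" ([k1, k2, p1, p2, k3] as OpenCV has them; the pictures are not rectified), "pose" (4x4, takes a point from camera to world coordinates). Camera axes: x right, y up, looking along -z (the intrinsics and any distortion apply to the point x, -y, -z); pixel columns grow to the right and rows downward; lengths in m; the calibration is good to about 2 mm. A picture is of the moment at which its call begins. camera_info takes no time and is no camera call.
- bot.job_done(): hands the job in; it is judged then, once.
The state is a dict: "clock": time; "joint_pos": joint angles; "joint_vel": joint speeds; "tau": joint torques, N m; "eef_pos": TCP position; "tool_rot": TCP orientation; "ft_force": force on the tool from outside, world axes, zero at the start; "ft_torque": the same for the moment, N m; "grip_width": finger opening in m; "grasp_force": force on a finger pad.
Only numpy, scipy, OpenCV 4.12 (cv2) and the standard library are available. Lean on these libraries where they do the work, as an engineer would, in place of code of your own. Each camera call takes 0.05 s, during which the arm holds its last target. There are 200 camera calls.

## Working session

There is one attempt and no reset: what is moved stays moved. The work goes in short steps, Python scripts to look and compute and a tool call to move; the robot and the scene stay as the last step left them, time stands still between calls to the robot, and variables do not carry over. Pictures are saved under pics/ and viewed, at most 14 in all, crops included, and the job is handed in when it is done.

Besides the shell and the picture viewer there is one more tool, called after ">>>" as name(argument=value, ...), one argument or row to a line, values as JSON. step_arm: Moves the arm, as the interface text tells. Scaled input: -1 to 1 covers 0.5 m each way for a shift and pi/4 rad each way for a turn. Its arguments: {"type":"object","properties":{"targets":{"type":"string"}},"required":["targets"]}

```bash
mkdir -p pics; ls; cat > h.py <<'E'
import numpy as np, cv2
from workcell import bot
def grab(n,f=None):
    im=bot.camera(n)
    if f: cv2.imwrite('pics/'+f,im[:,:,::-1])
    return im
def ray(n,uv):
    c=bot.camera_info(n); f=240/np.tan(np.radians(c['vertical_fov'])/2)
    K=np.array([[f,0,c['cx']],[0,f,c['cy']],[0,0,1]])
    p=cv2.undistortPoints(np.array(uv,float).reshape(-1,1,2),K,np.array(c['D'],float))[:,0]
    T=np.array(c['pose']); d=np.c_[p[:,0],-p[:,1],-np.ones(len(p))]@T[:3,:3].T
    return T[:3,3],d
def onz(n,uv,z):
    o,d=ray(n,uv); return o+d*((z-o[2])/d[:,2])[:,None]
def proj(n,P):
    c=bot.camera_info(n); f=240/np.tan(np.radians(c['vertical_fov'])/2)
    K=np.array([[f,0,c['cx']],[0,f,c['cy']],[0,0,1]])
    T=np.array(c['pose']); q=(np.array(P,float).reshape(-1,3)-T[:3,3])@T[:3,:3]
    return cv2.projectPoints(q*[1,-1,-1],np.zeros(3),np.zeros(3),K,np.array(c['D'],float))[0][:,0]
E
python3 - <<'E'
from h import *
grab('scene','s0.png');grab('top','t0.png')
for n in('scene','top'):print(bot.camera_info(n))
print(bot.get_obs())
E
```

```text
pics
{'vertical_fov': 42.87949283923304, 'cx': 314.13949641842413, 'cy': 239.42308887713256, 'D': array([-0.12644659,  0.        ,  0.        ,  0.        ,  0.        ]), 'pose': array([[-0.65205104,  0.46794569, -0.5965369 , -0.20982072],
       [-0.75798088, -0.42014973,  0.49893807,  0.60627694],
       [-0.0171589 ,  0.77749665,  0.62865295,  0.80706671],
       [ 0.        ,  0.        ,  0.        ,  1.        ]])}
{'vertical_fov': 55.9113514269313, 'cx': 312.2495505948059, 'cy': 239.29953348313063, 'D': array([-0.09913653,  0.        ,  0.        ,  0.        ,  0.        ]), 'pose': array([[ 0.1613209 ,  0.96706206, -0.1968922 ,  0.32825402],
       [-0.9868923 ,  0.15719141, -0.03653016, -0.02893458],
       [-0.00437717,  0.20020447,  0.97974436,  0.90738052],
       [ 0.        ,  0.        ,  0.        ,  1.        ]])}
{'clock': 0.1, 'joint_pos': array([-1.25497447e+00,  2.41361846e-01,  3.84114315e-03,  1.33525758e+00,
       -3.35564601e-06,  1.57078227e+00]), 'joint_vel': array([ 9.45095583e-04, -3.62303887e-03,  3.65302003e-03,  4.85565255e-05,
        2.02639761e-03,  3.00998991e-04]), 'tau': array([-8.24193903e-04, -3.73138332e+01,  2.53010005e+01,  1.08584072e-02,
       -1.95867318e-05,  5.03790460e-06]), 'eef_pos': array([ 0.15511218, -0.47470259,  0.23048314]), 'tool_rot': array([ 9.87556365e-01,  1.57262339e-01, -1.57486609e-04, -9.78384363e-04]), 'ft_force': array([ 0.43189627, -0.24881096,  0.6684846 ]), 'ft_torque': array([-0.00281004, -0.02807271, -0.02923637]), 'grasp_force': 0.0, 'grip_width': 0.0851867296181365}
```

View pics/t0.png

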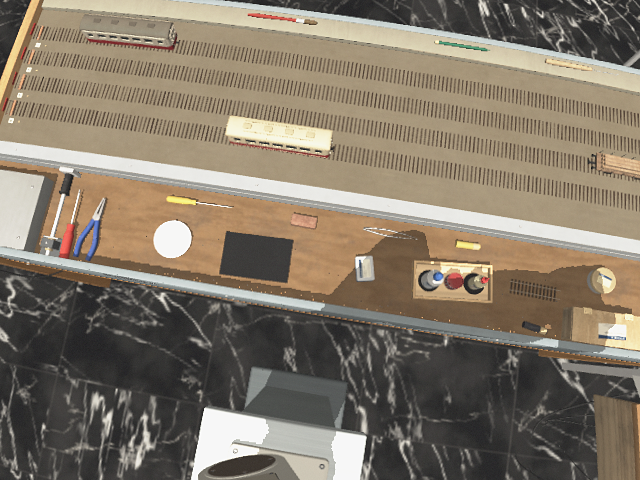

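View pics/s0.png

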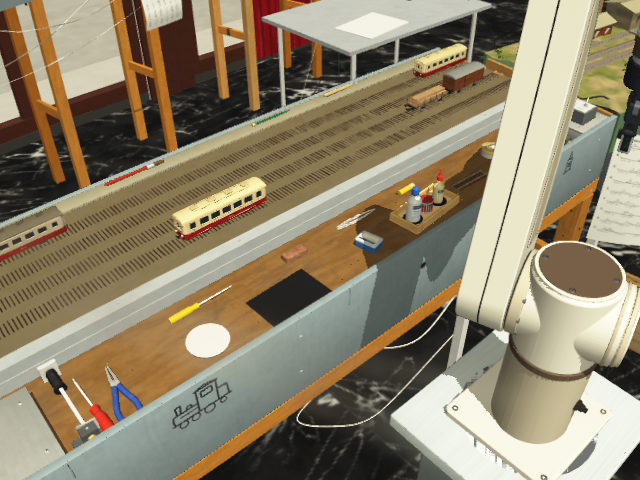

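The top view shows the dish at (172,239), the mat at (257,257), the parts box at (365,267) and the rack at (453,281). The glue bottle is on the rack's left (robot +y) and the oil bottle on its right. The scene view shows the same things unobstructed. I'll enlarge the rack area in both views.

```bash
python3 - <<'E'
from h import *
t=cv2.imread('pics/t0.png');s=cv2.imread('pics/s0.png')
a=cv2.resize(t[220:320,340:500],None,fx=5,fy=5,interpolation=cv2.INTER_CUBIC)
b=cv2.resize(s[160:260,340:480],None,fx=5,fy=5,interpolation=cv2.INTER_CUBIC)
cv2.imwrite('pics/t0c.png',a);cv2.imwrite('pics/s0c.png',b)
hsv=cv2.cvtColor(t,cv2.COLOR_BGR2HSV)
def blob(m,box):
    x0,y0,x1,y1=box;k=np.zeros(m.shape,np.uint8);k[y0:y1,x0:x1]=m[y0:y1,x0:x1]*255
    c=max(cv2.findContours(k,0,1)[0],key=cv2.contourArea);return c
g=t.max(2)
for nm,m,box,z in(('dish',(t.min(2)>190),(140,210,200,270),.006),('mat',(g<50),(210,220,305,290),.002)):
    c=blob(m,box);P=onz('top',c.reshape(-1,2)+0.,z)
    r=cv2.minAreaRect((P[:,:2]*1000).astype(np.float32));print(nm,r)
for nm,uv in(('frontedge',[[200,297],[400,326]]),('backwall',[[200,175],[400,215]])):
    print(nm,onz('top',uv,0),onz('top',uv,.1))
E
```

```text
dish ((464.9969482421875, 288.95867919921875), (78.19837188720703, 77.67374420166016), 13.346015930175781)Traceback (most recent call last):
  File "<stdin>", line 12, in <module>
  File "<stdin>", line 9, in blob
ValueError: max() iterable argument is empty
```

View pics/t0c.png

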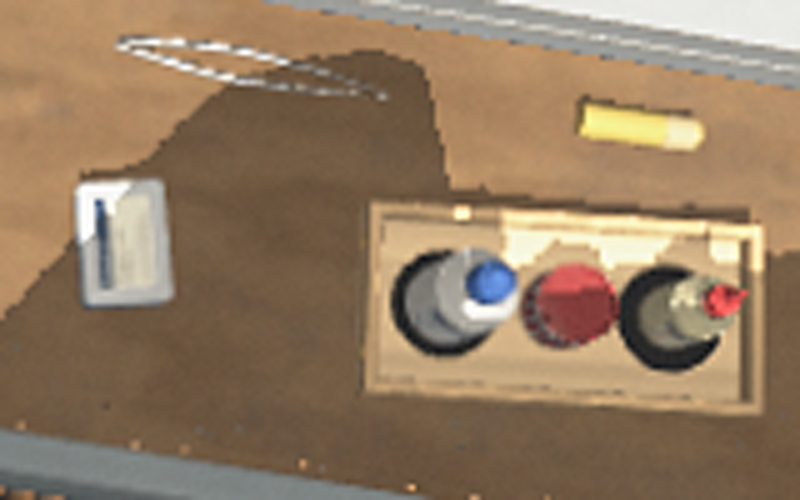

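View pics/s0c.png

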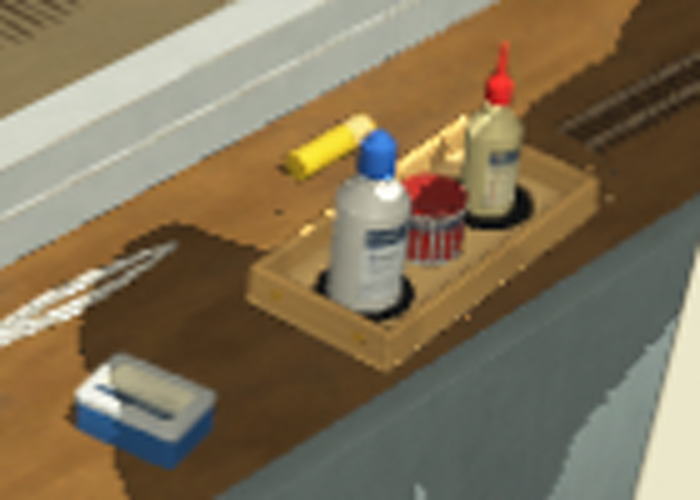

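The crops show the left seat disc at about crop (444,303), the pot lid at (572,304), the right seat disc at (670,318), the blue cap at (492,281) and the box lid corners at (77,180), (162,180), (172,300) and (82,307). Next I convert these to positions.

```bash
python3 - <<'E'
from h import *
np.set_printoptions(precision=4,suppress=True)
T=lambda l:np.array(l)/5+[340,220]-.4
S=lambda l:np.array(l)/5+[340,160]-.4
L=onz('top',T([[444,303],[670,318]]),.006);m=L.mean(0);d=L[0]-L[1];print('seats',L,'mid',m,np.linalg.norm(d),'yaw y-axis deg',np.degrees(np.arctan2(-d[0],d[1])))
R=onz('top',T([[372,200],[762,225],[762,408],[365,388]]),.02);print('rim',R,R.mean(0))
print('rim scene',onz('scene',S([[248,288],[390,362],[598,182],[462,118]]),.02))
print('pot top',onz('top',T([[574,303]]),.028+.006),'scene',onz('scene',S([[437,193]]),.034))
print('glue top',onz('top',T([[493,281]]),.083),onz('scene',S([[378,138]]),.085))
print('oil tip top',onz('top',T([[742,295]]),.091),onz('scene',S([[504,46]]),.091))
print('oil base scene',onz('scene',S([[492,200]]),.006), 'glue base',onz('scene',S([[366,290]]),.006))
B=onz('top',T([[77,180],[163,179],[173,300],[83,307]]),.02);e=(B[1]+B[2]-B[0]-B[3])/2;f=(B[0]+B[1]-B[2]-B[3])/2
print('box',B,B.mean(0),np.linalg.norm(e),np.linalg.norm(f),np.degrees(np.arctan2(f[1],f[0])),np.degrees(np.arctan2(e[1],e[0])))
print('box scene',onz('scene',S([[75,400],[125,355],[216,397],[172,445]]),.02))
t=cv2.imread('pics/t0.png')[220:295,210:305].max(2);print(np.percentile(t,[1,10,30]))
for th in(60,75,90):
    c=max(cv2.findContours((t<th).astype(np.uint8),0,1)[0],key=cv2.contourArea).reshape(-1,2)+[210.,220]
    print('mat',cv2.minAreaRect((onz('top',c,.002)[:,:2]*1000).astype(np.float32)))
uv=[[200,297],[300,312],[440,330]];print('front',onz('top',uv,0)[:,0],onz('top',uv,.02)[:,0])
# front panel top: top camera outer/inner edges
print(onz('top',[[200,282],[440,318]],0),onz('top',[[200,175],[440,225]],0), 'dish scene',onz('scene',[[208,341]],.006))
E
```

```text
seats [[ 0.464  -0.2393  0.006 ]
 [ 0.4724 -0.3315  0.006 ]] mid [ 0.4682 -0.2854  0.006 ] 0.09259765463541464 yaw y-axis deg 5.162087470152888
rim [[ 0.4984 -0.2027  0.02  ]
 [ 0.5133 -0.3608  0.02  ]
 [ 0.4402 -0.3673  0.02  ]
 [ 0.4237 -0.2089  0.02  ]] [ 0.4689 -0.2849  0.02  ]
rim scene [[ 0.487  -0.1875  0.02  ]
 [ 0.412  -0.1944  0.02  ]
 [ 0.4367 -0.3626  0.02  ]
 [ 0.5116 -0.3562  0.02  ]]
pot top [[ 0.4678 -0.2836  0.034 ]] scene [[ 0.4673 -0.2855  0.034 ]]
glue top [[ 0.4634 -0.2385  0.083 ]] [[ 0.4657 -0.2387  0.085 ]]
oil tip top [[ 0.4714 -0.329   0.091 ]] [[ 0.4713 -0.3264  0.091 ]]
oil base scene [[ 0.4715 -0.3323  0.006 ]] glue base [[ 0.464  -0.2389  0.006 ]]
box [[ 0.4876 -0.0851  0.02  ]
 [ 0.4934 -0.1189  0.02  ]
 [ 0.4462 -0.1295  0.02  ]
 [ 0.4378 -0.0948  0.02  ]] [ 0.4662 -0.1071  0.02  ] 0.03498356848295998 0.04956615090771354 11.719838697995446 -78.23843806087328
box scene [[ 0.4813 -0.0796  0.02  ]
 [ 0.489  -0.1157  0.02  ]
 [ 0.4441 -0.1239  0.02  ]
 [ 0.4345 -0.0888  0.02  ]]
[58. 60. 63.]
mat ((417.20257568359375, 125.02706909179688), (6.090750694274902, 8.107553482055664), 9.390047073364258)
mat ((457.2816162109375, 112.23226928710938), (88.32600402832031, 138.051513671875), 1.8501086235046387)
mat ((457.2267761230469, 112.28445434570312), (89.19293975830078, 138.79664611816406), 1.7141594886779785)
front [0.3573 0.3611 0.3697] [0.3567 0.3604 0.3688]
[[ 0.387   0.2151  0.    ]
 [ 0.3932 -0.2728  0.    ]] [[ 0.6102  0.2634  0.    ]
 [ 0.583  -0.252   0.    ]] dish scene [[0.4603 0.2926 0.006 ]]
```

>>> step_arm(
  targets="0.4 0.617 0.471 0 0 0 1; 0.4 0.617 0.471 0 0 0 1; 0.4 0.617 0.471 0 0 0 1; 0.4 0.617 0.471 0 0 0 1; 0.4 0.617 0.471 0 0 0 1; 0.4 0.617 0.471 0 0 0 1; 0.4 0.617 0.471 0 0 0 1; 0.4 0.617 0.471 0 0 0 1; 0.4 0.617 0.471 0 0 0 1; 0.4 0.617 0.471 0 0 0 1",
)

```text
clock: 0.93
eef_pos: [0.4673, -0.2362, 0.2306]
tool_rot: [0.851, 0.526, 0.001, -0.0]
ft_force: [1.0, 0.5, 0.7]
grip_width: 0.0597
grasp_force: 0.0
```

>>> step_arm(
  targets="0.4 0 0 -0.2 0 0 0.718; 0.4 0 0 -0.2 0 0 0.718; 0.4 0 0 -0.2 0 0 0.718; 0.4 0 0 -0.2 0 0 0.718; 0.4 0 0 -0.2 0 0 0.718; 0.4 0 0 -0.2 0 0 0.718; 0.4 0 0 -0.2 0 0 0.718",
)

```text
clock: 1.52
eef_pos: [0.4634, -0.2399, 0.131]
tool_rot: [0.674, 0.739, -0.0, -0.0]
ft_force: [0.2, 0.9, 0.2]
grip_width: 0.0598
grasp_force: 0.0
```

>>> step_arm(
  targets="0.4 0 0 -0.06 0 0 0; 0.4 0 0 -0.11 0 0 0; 0.4 0 0 -0.16 0 0 0; 0.4 0 0 -0.2 0 0 0; 0.4 0 0 -0.2 0 0 0; 0.4 0 0 -0.2 0 0 0",
)

```text
clock: 2.02
eef_pos: [0.4629, -0.2395, 0.0308]
tool_rot: [0.673, 0.739, -0.0, -0.001]
ft_force: [-0.0, -0.9, 0.4]
grip_width: 0.0598
grasp_force: 0.0
```

```bash
python3 - <<'E'
from h import *
a=grab('top')[200:330,340:540];b=grab('scene')[120:270,340:540]
cv2.imwrite('pics/c1.png',np.vstack([cv2.resize(a,None,fx=3,fy=2,interpolation=2)[:,:,::-1],cv2.resize(b,None,fx=3,fy=2,interpolation=2)[:,:,::-1]]))
E
```

```text
(no output)
```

View pics/c1.png

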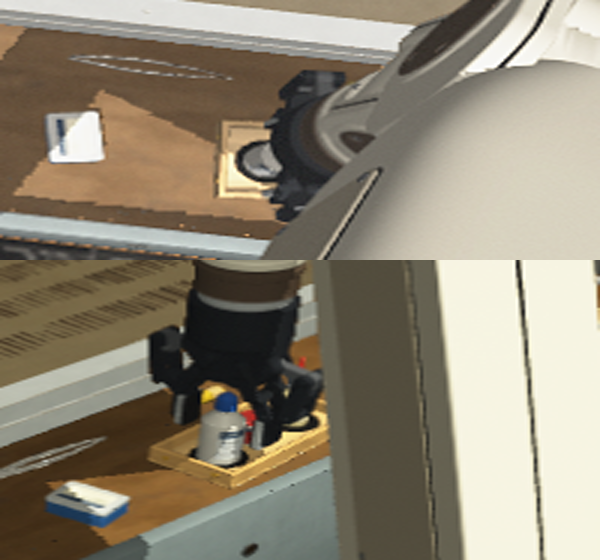

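The fingers straddle the glue bottle along x, and the oil bottle and pot are clear. I'll close, then lift.

>>> step_arm(
  targets="-1 0 0 -0.002 0 0 0; -1 0 0 -0.002 0 0 0; -1 0 0 -0.002 0 0 0; -1 0 0 -0.002 0 0 0; -1 0 0 -0.002 0 0 0; -1 0 0 -0.002 0 0 0; -1 0 0 -0.002 0 0 0; -1 0 0 -0.002 0 0 0",
)

```text
clock: 2.78
eef_pos: [0.465, -0.2403, 0.0319]
tool_rot: [0.673, 0.74, 0.0, 0.002]
ft_force: [0.6, 0.6, 7.2]
grip_width: 0.0303
grasp_force: 59.4
```

>>> step_arm(
  targets="-1 0 0 0.03 0 0 0; -1 0 0 0.08 0 0 0; -1 0 0 0.14 0 0 0; -1 0 0 0.2 0 0 0; -1 0 0 0.2 0 0 0",
)

```text
clock: 3.2
eef_pos: [0.4674, -0.2416, 0.1367]
tool_rot: [0.673, 0.74, 0.001, 0.005]
ft_force: [1.0, -0.1, -0.5]
grip_width: 0.0304
grasp_force: 59.4
```

>>> step_arm(
  targets="-1 0 0.04 0 0 0 0; -1 0 0.1 0 0 0 0; -1 0 0.17 0 0 0 0; -1 0 0.24 0 0 0 0; -1 0 0.31 0 0 0 0; -1 0 0.38 0 0 0 0; -1 0 0.45 0 0 0 0; -1 0 0.52 0 0 0 0; -1 -0.012 0.59 0 0 0 0; -1 -0.012 0.65 0 0 0 0",
)

```text
clock: 4.03
eef_pos: [0.4564, 0.0872, 0.1301]
tool_rot: [0.673, 0.74, -0.0, -0.0]
ft_force: [-0.2, -0.5, 0.4]
grip_width: 0.0304
grasp_force: 59.4
```

>>> step_arm(
  targets="-1 0 0.06 0 0 0 0; -1 0 0.1 0 0 0 0; -1 0 0.124 0 0 0 0; -1 0 0.124 0 0 0 0; -1 0 0.124 0 0 0 0; -1 0 0.124 0 0 0 0; -1 0 0.124 0 0 0 0",
)

```text
clock: 4.62
eef_pos: [0.4577, 0.1461, 0.1302]
tool_rot: [0.674, 0.739, -0.0, 0.0]
ft_force: [0.5, -0.1, -0.3]
grip_width: 0.03
grasp_force: 59.4
```

```bash
python3 - <<'E'
from h import *
print(bot.get_obs()['eef_pos'],bot.get_obs()['tool_rot'])
b=grab('scene')[130:370,200:440]
cv2.imwrite('pics/c2.png',cv2.resize(b,None,fx=2.5,fy=2.5,interpolation=2)[:,:,::-1])
E
```

```text
[0.45769552 0.14605036 0.13019818] [ 6.73621813e-01  7.39076147e-01 -3.19129902e-04  9.15648879e-06]
```

View pics/c2.png

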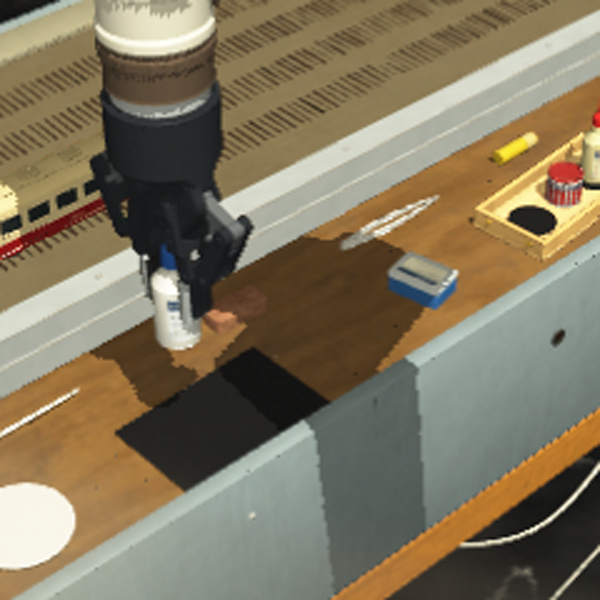

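The glue bottle hangs upright over the mat and its rack seat is empty (scene crop 532,219). I'll lower it and release.

>>> step_arm(
  targets="-1 0 0 -0.06 0 0 0; -1 0 0 -0.12 0 0 0; -1 0 0 -0.17 0 0 0; -1 0 0 -0.195 0 0 0; -1 0 0 -0.203 0 0 0; -1 0 0 -0.206 0 0 0; -1 0 0 -0.206 0 0 0; -1 0 0 -0.206 0 0 0",
)

```text
clock: 5.33
eef_pos: [0.4578, 0.1463, 0.0279]
tool_rot: [0.674, 0.739, 0.0, 0.0]
ft_force: [-1.4, 0.2, 1.1]
grip_width: 0.0304
grasp_force: 59.6
```

>>> step_arm(
  targets="0.3 0 0 0 0 0 0; 0.3 0 0 0 0 0 0; 0.3 0 0 0 0 0 0; 0.3 0 0 0 0 0 0; 0.3 0 0 0 0 0 0; 0.3 0 0 0 0 0 0",
)

```text
clock: 5.83
eef_pos: [0.4579, 0.1473, 0.0273]
tool_rot: [0.673, 0.74, 0.0, -0.0]
ft_force: [-0.2, 0.7, -1.2]
grip_width: 0.0555
grasp_force: 0.0
```

>>> step_arm(
  targets="0.3 0 0 0.04 0 0 0; 0.3 0 0 0.1 0 0 0; 0.3 0 0 0.17 0 0 0; 0.3 0 0 0.22 0 0 0; 0.3 0 0 0.22 0 0 0; 0.3 0 0 0.22 0 0 0",
)

```text
clock: 6.33
eef_pos: [0.4592, 0.1477, 0.139]
tool_rot: [0.673, 0.74, 0.002, 0.001]
ft_force: [-0.4, -0.2, -0.5]
grip_width: 0.0554
grasp_force: 0.0
```

```bash
python3 - <<'E'
from h import *
a=grab('top','t3.png')[210:320,340:500];b=grab('scene','s3.png')[170:330,230:490]
cv2.imwrite('pics/c3.png',np.vstack([cv2.resize(a,(700,290),interpolation=2),cv2.resize(b,(700,300),interpolation=2)])[:,:,::-1])
E
```

```text
(no output)
```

View pics/c3.png

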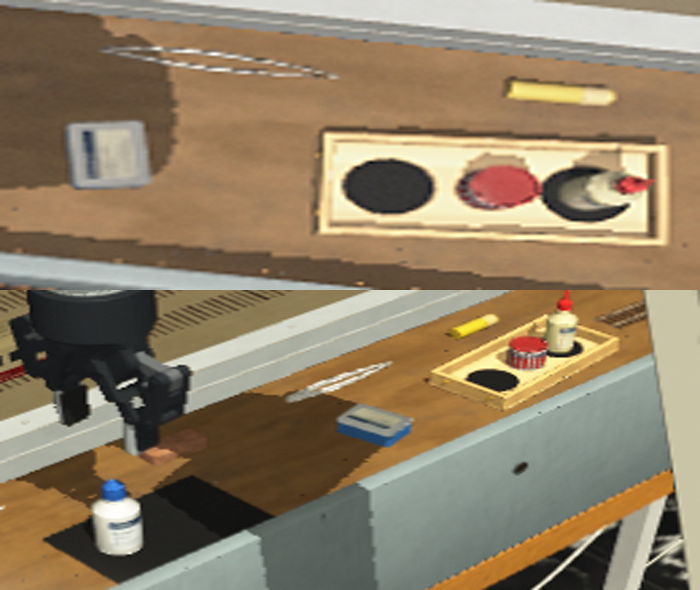

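Glue stands upright on the mat, and the empty seat is clear in both views (stretched crop top 389,186; bottom 492,381). I'll measure that seat, the oil bottle and the rack by mask.

```bash
python3 - <<'E'
from h import *
np.set_printoptions(precision=4,suppress=True)
t=cv2.imread('pics/t3.png');s=cv2.imread('pics/s3.png')
def cm(im,m,box,n,z,big=True):
    x0,y0,x1,y1=box;k=(m[y0:y1,x0:x1]).astype(np.uint8)
    c=max(cv2.findContours(k,0,1)[0],key=cv2.contourArea).reshape(-1,2)+[x0,y0]+0.
    P=onz(n,c,z);r=cv2.minAreaRect((P[:,:2]*1000).astype(np.float32));return r
print('glue seat top',cm(t,t.max(2)<85,(410,262,443,300),'top',.006))
print('glue seat scene',cm(s,s.max(2)<85,(398,205,425,235),'scene',.006))
red=lambda a:(a[:,:,2]>1.9*a[:,:,1])&(a[:,:,2]>80)
print('pot top',cm(t,red(t),(440,265,464,300),'top',.034));print('pot scene',cm(s,red(s),(415,185,437,215),'scene',.034))
print('oil seat',onz('top',[[340+587/700*160, 210+191/290*110]],.006))
print('oil tip',onz('top',[[340+650/700*160-.5,210+183/290*110-.5]],.091),onz('scene',[[230+565/700*260-.5,170+3/300*160-.5]],.091))
for th in(120,):
    m=t.min(2)>th;print('rack',cm(t,m,(408,252,498,306),'top',.02))
print('box sc',cm(s,(s[:,:,0]>s[:,:,2]+10),(350,215,388,255),'scene',.01))
E
```

```text
glue seat top ((463.5513916015625, -239.57546997070312), (38.345088958740234, 39.13930130004883), 8.925436973571777)
glue seat scene ((464.8089599609375, -240.99610900878906), (39.8347053527832, 32.46981430053711), 6.139739513397217)
pot top ((468.5754089355469, -285.73724365234375), (28.615076065063477, 27.329235076904297), 51.901920318603516)
pot scene ((468.7966003417969, -282.2829895019531), (29.109678268432617, 26.64699363708496), 48.206085205078125)
oil seat [[ 0.4741 -0.3325  0.006 ]]
oil tip [[ 0.4708 -0.3292  0.091 ]] [[ 0.4668 -0.3175  0.091 ]]
rack ((467.7752685546875, -284.9798583984375), (76.62220001220703, 159.6334991455078), 5.590112209320068)
box sc ((453.6918640136719, -92.5838623046875), (55.320247650146484, 36.3109016418457), 44.44638442993164)
```

>>> step_arm(
  targets="0.3 0 -0.07 0 0 0 0; 0.3 0.028 -0.958 0 0 0 0; 0.3 0.028 -0.958 0 0 0 0; 0.3 0.028 -0.958 0 0 0 0; 0.3 0.028 -0.958 0 0 0 0; 0.3 0.028 -0.958 0 0 0 0; 0.3 0.028 -0.958 0 0 0 0; 0.3 0.028 -0.958 0 0 0 0; 0.3 0.028 -0.958 0 0 0 0; 0.3 0.028 -0.958 0 0 0 0",
)

```text
clock: 7.27
eef_pos: [0.468, -0.264, 0.1352]
tool_rot: [0.673, 0.74, -0.0, -0.002]
ft_force: [0.2, 0.5, -0.0]
grip_width: 0.0555
grasp_force: 0.0
```

```bash
python3 -c "
from h import *
o=bot.get_obs();print(o['eef_pos'],o['joint_pos'])"
```

```text
[ 0.46801295 -0.26398389  0.13517547] [-5.13657066e-01  3.76474029e-01 -6.32618785e-02  1.13500609e+00
  1.57591505e-04  9.63027360e-01]
```

>>> step_arm(
  targets="0.3 0 0 0 0 0 0; 0.3 0 0 0 0 0 0; 0.3 0 0 0 0 0 0",
)

```text
clock: 7.52
eef_pos: [0.4682, -0.2619, 0.1354]
tool_rot: [0.673, 0.739, -0.0, -0.002]
ft_force: [0.4, -0.4, 0.2]
grip_width: 0.0555
grasp_force: 0.0
```

>>> step_arm(
  targets="0.3 0.008 -0.07 0 0 0 0; 0.3 0.008 -0.138 0 0 0 0; 0.3 0.008 -0.138 0 0 0 0; 0.3 0.008 -0.138 0 0 0 0; 0.3 0.008 -0.138 0 0 0 0",
)

```text
clock: 7.93
eef_pos: [0.4733, -0.3296, 0.1365]
tool_rot: [0.672, 0.74, 0.0, -0.001]
ft_force: [-0.3, 0.5, -0.9]
grip_width: 0.0555
grasp_force: 0.0
```

>>> step_arm(
  targets="0.3 0 -0.002 -0.06 0 0 0; 0.3 0 -0.002 -0.12 0 0 0; 0.3 0 -0.002 -0.17 0 0 0; 0.3 0 -0.002 -0.21 0 0 0; 0.3 0 -0.002 -0.222 0 0 0; 0.3 0 -0.002 -0.222 0 0 0; 0.3 0 -0.002 -0.222 0 0 0",
)

```text
clock: 8.52
eef_pos: [0.4741, -0.3316, 0.0269]
tool_rot: [0.672, 0.74, 0.0, 0.0]
ft_force: [0.4, 0.2, 0.3]
grip_width: 0.0559
grasp_force: 0.0
```

>>> step_arm(
  targets="-1 0 0 0 0 0 0; -1 0 0 0 0 0 0; -1 0 0 0 0 0 0; -1 0 0 0 0 0 0; -1 0 0 0 0 0 0; -1 0 0 0 0 0 0; -1 0 0 0 0 0 0; -1 0 0 0 0 0 0",
)

```text
clock: 9.18
eef_pos: [0.4747, -0.3333, 0.0282]
tool_rot: [0.673, 0.74, 0.0, 0.002]
ft_force: [-0.4, 0.5, 6.0]
grip_width: 0.0223
grasp_force: 58.8
```

>>> step_arm(
  targets="-1 0 0 0.02 0 0 0; -1 0 0 0.05 0 0 0; -1 0 0 0.09 0 0 0; -1 0 0 0.15 0 0 0; -1 0 0 0.22 0 0 0; -1 0 0 0.26 0 0 0; -1 0 0 0.26 0 0 0; -1 0 0 0.26 0 0 0",
)

```text
clock: 9.85
eef_pos: [0.4745, -0.3334, 0.1586]
tool_rot: [0.673, 0.74, 0.0, 0.002]
ft_force: [0.4, 0.4, -0.8]
grip_width: 0.0227
grasp_force: 58.8
```

>>> step_arm(
  targets="-1 0 0.04 0 0 0 0; -1 0 0.1 0 0 0 0; -1 0 0.17 0 0 0 0; -1 0 0.24 0 0 0 0; -1 0 0.31 0 0 0 0; -1 0 0.38 0 0 0 0; -1 0 0.45 0 0 0 0; -1 0 0.52 0 0 0 0; -1 -0.016 0.59 0 0 0 0; -1 -0.032 0.65 0 0 0 0",
)

```text
clock: 10.68
eef_pos: [0.456, -0.0056, 0.1548]
tool_rot: [0.673, 0.74, -0.001, -0.001]
ft_force: [0.5, 0.7, -1.3]
grip_width: 0.0225
grasp_force: 58.8
```

>>> step_arm(
  targets="-1 0 0.06 0 0 0 0; -1 0 0.11 0 0 0 0; -1 0 0.15 0 0 0 0; -1 0 0.17 0 0 0 0; -1 0 0.17 0 0 0 0; -1 0 0.17 0 0 0 0; -1 0 0.17 0 0 0 0",
)

```text
clock: 11.27
eef_pos: [0.4572, 0.0764, 0.1558]
tool_rot: [0.673, 0.739, -0.001, -0.0]
ft_force: [-0.4, 0.1, 0.5]
grip_width: 0.0226
grasp_force: 58.8
```

```bash
python3 - <<'E'
from h import *
b=grab('scene')[130:330,230:430]
cv2.imwrite('pics/c4.png',cv2.resize(b,(500,500),interpolation=2)[:,:,::-1])
E
```

```text
(no output)
```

View pics/c4.png

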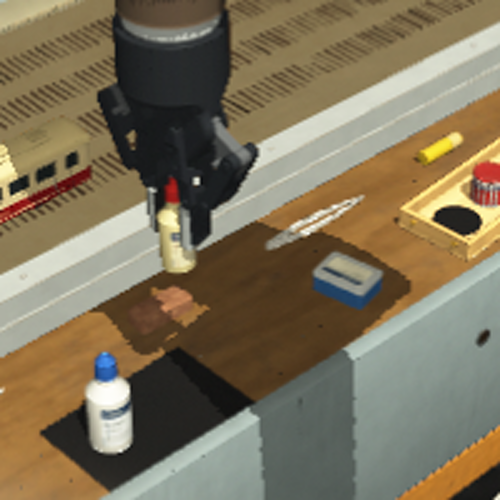

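The oil bottle hangs upright (crop 178,240) and glue stands at (108,415). I'll lower oil onto the mat.

>>> step_arm(
  targets="-1 0 0 -0.06 0 0 0; -1 0 0 -0.13 0 0 0; -1 0 0 -0.19 0 0 0; -1 0 0 -0.235 0 0 0; -1 0 0 -0.255 0 0 0; -1 0 0 -0.262 0 0 0; -1 0 0 -0.266 0 0 0; -1 0 0 -0.266 0 0 0; -1 0 0 -0.266 0 0 0",
)

```text
clock: 12.07
eef_pos: [0.4559, 0.0758, 0.0243]
tool_rot: [0.674, 0.739, -0.001, -0.001]
ft_force: [-6.5, -1.5, 10.4]
grip_width: 0.0227
grasp_force: 60.2
```

>>> step_arm(
  targets="0.3 0 0 0 0 0 0; 0.3 0 0 0 0 0 0; 0.3 0 0 0 0 0 0; 0.3 0 0 0 0 0 0; 0.3 0 0 0 0 0 0; 0.3 0 0 0 0 0 0",
)

```text
clock: 12.57
eef_pos: [0.4577, 0.0773, 0.0232]
tool_rot: [0.673, 0.74, -0.0, -0.0]
ft_force: [-0.5, -0.0, -0.3]
grip_width: 0.0553
grasp_force: 0.0
```

>>> step_arm(
  targets="0.3 0 0 0.04 0 0 0; 0.3 0 0 0.1 0 0 0; 0.3 0 0 0.17 0 0 0; 0.3 0 0 0.23 0 0 0; 0.3 0 0 0.23 0 0 0; 0.3 0 0 0.23 0 0 0",
)

```text
clock: 13.07
eef_pos: [0.4594, 0.0778, 0.1403]
tool_rot: [0.673, 0.74, 0.002, 0.002]
ft_force: [-0.0, 0.7, -1.9]
grip_width: 0.0557
grasp_force: 0.0
```

>>> step_arm(
  targets="0.4 0.021 -0.722 0 0 0 1; 0.4 0.021 -0.722 0 0 0 1; 0.4 0.021 -0.722 0 0 0 1; 0.4 0.021 -0.722 0 0 0 1; 0.4 0.021 -0.722 0 0 0 1; 0.4 0.021 -0.722 0 0 0 1; 0.4 0.021 -0.722 0 0 0 1; 0.4 0.021 -0.722 0 0 0 1; 0.4 0.021 -0.722 0 0 0 1; 0.4 0.021 -0.722 0 0 0 1",
)

```text
clock: 13.9
eef_pos: [0.4669, -0.2868, 0.1363]
tool_rot: [0.34, 0.94, -0.0, -0.001]
ft_force: [1.5, -0.6, -0.2]
grip_width: 0.06
grasp_force: 0.0
```

>>> step_arm(
  targets="0.4 0 0 0 0 0 1; 0.4 0 0 0 0 0 1; 0.4 0 0 0 0 0 1; 0.4 0 0 0 0 0 1; 0.4 0 0 0 0 0 1; 0.4 0 0 0 0 0 1; 0.4 0 0 0 0 0 1; 0.4 0 0 0 0 0 1; 0.4 0 0 0 0 0 1",
)

```text
clock: 14.65
eef_pos: [0.4673, -0.283, 0.1367]
tool_rot: [-0.047, 0.999, 0.001, -0.001]
ft_force: [0.2, 0.1, 0.9]
grip_width: 0.0598
grasp_force: 0.0
```

>>> step_arm(
  targets="0.4 0.002 -0.004 -0.06 0 0 0; 0.4 0.002 -0.004 -0.12 0 0 0; 0.4 0.002 -0.004 -0.17 0 0 0; 0.4 0.002 -0.004 -0.21 0 0 0; 0.4 0.002 -0.004 -0.235 0 0 0; 0.4 0.002 -0.004 -0.245 0 0 0; 0.4 0.002 -0.004 -0.25 0 0 0; 0.4 0.002 -0.004 -0.25 0 0 0; 0.4 0.002 -0.004 -0.25 0 0 0",
)

```text
clock: 15.4
eef_pos: [0.4697, -0.286, 0.0141]
tool_rot: [-0.047, 0.999, -0.0, 0.001]
ft_force: [0.2, -0.3, -0.4]
grip_width: 0.0596
grasp_force: 0.0
```

```bash
python3 - <<'E'
from h import *
a=grab('top')[210:320,340:540];b=grab('scene')[150:270,340:480]
cv2.imwrite('pics/c5.png',np.vstack([cv2.resize(a,(500,275),interpolation=2),cv2.resize(b,(500,320),interpolation=2)])[:,:,::-1])
E
```

```text
(no output)
```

View pics/c5.png

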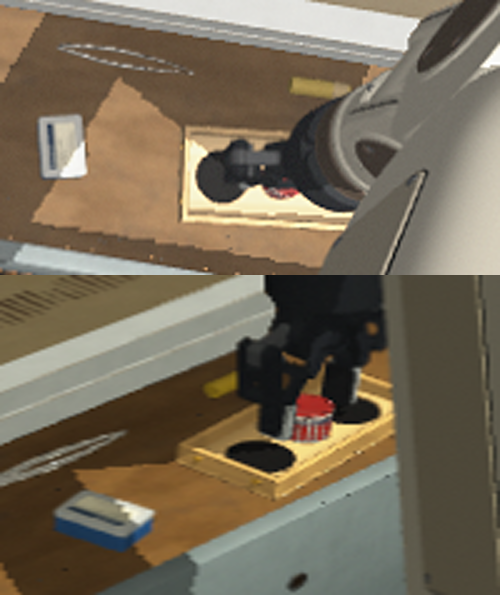

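The fingers straddle the pot along the rack's length (scene crop 310,418). I'll drop a few mm, close and lift.

>>> step_arm(
  targets="0.4 0 0 -0.005 0 0 0; 0.4 0 0 -0.009 0 0 0; 0.4 0 0 -0.009 0 0 0; -1 0 0 -0.009 0 0 0; -1 0 0 -0.009 0 0 0; -1 0 0 -0.009 0 0 0; -1 0 0 -0.009 0 0 0; -1 0 0 -0.009 0 0 0; -1 0 0 -0.009 0 0 0; -1 0 0 -0.009 0 0 0",
)

```text
clock: 16.33
eef_pos: [0.4694, -0.2858, 0.0092]
tool_rot: [-0.047, 0.999, -0.0, 0.0]
ft_force: [-0.1, 0.0, 3.5]
grip_width: 0.0301
grasp_force: 59.4
```

>>> step_arm(
  targets="-1 0 0 0.02 0 0 0; -1 0 0 0.05 0 0 0; -1 0 0 0.09 0 0 0; -1 0 0 0.15 0 0 0; -1 0 0 0.22 0 0 0; -1 0 0 0.28 0 0 0; -1 0 0 0.28 0 0 0; -1 0 0 0.28 0 0 0; -1 0 0 0.28 0 0 0",
)

```text
clock: 17.08
eef_pos: [0.4686, -0.2852, 0.1485]
tool_rot: [-0.047, 0.999, 0.0, -0.0]
ft_force: [-0.0, 0.1, -0.6]
grip_width: 0.0301
grasp_force: 59.2
```

>>> step_arm(
  targets="-1 0 0.04 0 0 0 0; -1 0 0.1 0 0 0 0; -1 0 0.17 0 0 0 0; -1 0 0.24 0 0 0 0; -1 0 0.31 0 0 0 0; -1 0 0.38 0 0 0 0; -1 0 0.45 0 0 0 0; -1 0 0.52 0 0 0 0; -1 0 0.59 0 0 0 0; -1 0 0.65 0 0 0 0",
)

```text
clock: 17.92
eef_pos: [0.4671, 0.0414, 0.1469]
tool_rot: [-0.048, 0.999, 0.0, -0.002]
ft_force: [-1.2, -0.5, -0.5]
grip_width: 0.0299
grasp_force: 59.4
```

>>> step_arm(
  targets="-1 0 0.07 0 0 0 0; -1 0 0.14 0 0 0 0; -1 -0.006 0.21 0 0 0 0; -1 -0.006 0.28 0 0 0 0; -1 -0.006 0.35 0 0 0 0; -1 -0.006 0.42 0 0 0 0; -1 -0.006 0.47 0 0 0 0; -1 -0.006 0.499 0 0 0 0; -1 -0.006 0.499 0 0 0 0; -1 -0.006 0.499 0 0 0 0",
)

```text
clock: 18.75
eef_pos: [0.4651, 0.2883, 0.1472]
tool_rot: [-0.048, 0.999, -0.001, -0.001]
ft_force: [-1.1, 0.4, 0.1]
grip_width: 0.0298
grasp_force: 59.4
```

>>> step_arm(
  targets="-1 0 0 0 0 0 0; -1 0 0 0 0 0 0; -1 0 0 0 0 0 0",
)

```text
clock: 19.0
eef_pos: [0.4662, 0.2874, 0.1488]
tool_rot: [-0.046, 0.999, -0.0, -0.0]
ft_force: [-0.3, 0.2, -0.7]
grip_width: 0.03
grasp_force: 59.4
```

>>> step_arm(
  targets="-1 -0.002 0.004 -0.06 0 0 0; -1 -0.002 0.004 -0.13 0 0 0; -1 -0.002 0.004 -0.19 0 0 0; -1 -0.002 0.004 -0.24 0 0 0; -1 -0.002 0.004 -0.265 0 0 0; -1 -0.002 0.004 -0.273 0 0 0; -1 -0.002 0.004 -0.277 0 0 0; -1 -0.002 0.004 -0.277 0 0 0; -1 -0.002 0.004 -0.277 0 0 0",
)

```text
clock: 19.75
eef_pos: [0.4663, 0.2912, 0.0117]
tool_rot: [-0.047, 0.999, 0.001, 0.001]
ft_force: [0.1, -0.1, -0.9]
grip_width: 0.0302
grasp_force: 59.4
```

>>> step_arm(
  targets="0.4 0 0 0 0 0 0; 0.4 0 0 0 0 0 0; 0.4 0 0 0 0 0 0; 0.4 0 0 0 0 0 0; 0.4 0 0 0 0 0 0; 0.4 0 0 0 0 0 0",
)

```text
clock: 20.25
eef_pos: [0.4651, 0.291, 0.0105]
tool_rot: [-0.047, 0.999, 0.0, 0.0]
ft_force: [-0.2, 0.4, 0.2]
grip_width: 0.0597
grasp_force: 0.0
```

>>> step_arm(
  targets="0.4 0 0 0.04 0 0 0; 0.4 0 0 0.1 0 0 0; 0.4 0 0 0.17 0 0 0; 0.4 0 0 0.24 0 0 0; 0.4 0 0 0.25 0 0 0; 0.4 0 0 0.25 0 0 0",
)

```text
clock: 20.75
eef_pos: [0.4672, 0.2922, 0.1386]
tool_rot: [-0.047, 0.999, 0.002, 0.003]
ft_force: [-1.2, -0.3, 0.7]
grip_width: 0.0598
grasp_force: 0.0
```

```bash
python3 - <<'E'
from h import *
t=grab('top','t6.png')
a=t[215:305,150:500];b=t[235:300,345:395];c=grab('scene','s6.png')[160:400,170:470]
cv2.imwrite('pics/c6.png',np.hstack([np.vstack([cv2.resize(a,(460,118),interpolation=2),cv2.resize(b,(460,440),interpolation=2)]),cv2.resize(c,(340,558),interpolation=2)])[:,:,::-1])
E
```

```text
(no output)
```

View pics/c6.png

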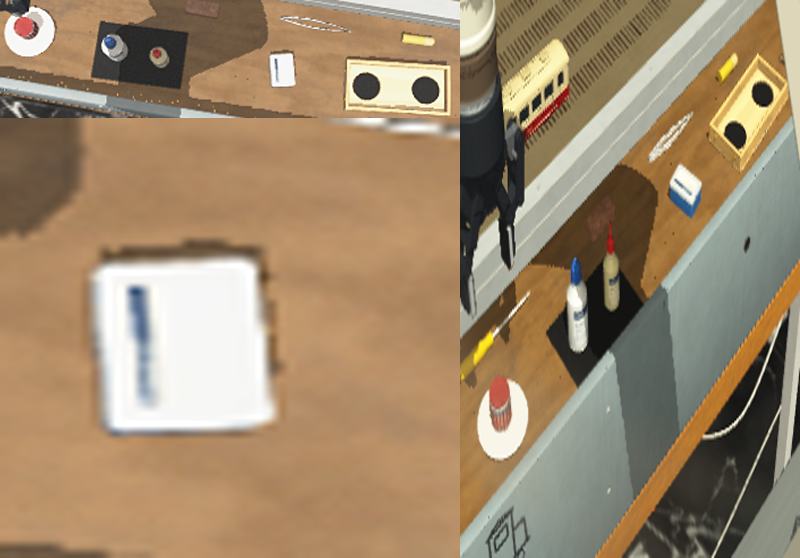

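Both bottles stand upright on the mat and the pot is upright on the dish. The box is fully lit, so I'll measure it, the seats, the pot and the bottles.

```bash
cat >> h.py <<'E'
def cm(m,box,n,z):
    x0,y0,x1,y1=box;k=m[y0:y1,x0:x1].astype(np.uint8)
    c=max(cv2.findContours(k,0,1)[0],key=cv2.contourArea).reshape(-1,2)+[x0,y0]+0.
    return cv2.minAreaRect((onz(n,c,z)[:,:2]*1000).astype(np.float32))
red=lambda a:(a[:,:,2]>1.9*a[:,:,1])&(a[:,:,2]>80)
E
python3 - <<'E'
from h import *
t=cv2.imread('pics/t6.png');s=cv2.imread('pics/s6.png')
for th in (130,160):print('box',cm(t[:,:,0]>th,(345,245,395,290),'top',.02))
print('box sc',cm(s.min(2)>150,(345,215,395,260),'scene',.02))
print('seatG',cm(t.max(2)<85,(410,262,447,300),'top',.006));print('seatO',cm(t.max(2)<85,(455,262,490,300),'top',.006))
print('pot',cm(red(t),(150,215,200,260),'top',.034),'dish',cm(t.min(2)>170,(140,215,200,270),'top',.006),cm(s.min(2)>170,(175,310,235,370),'scene',.006),cm(red(s),(175,310,235,345),'scene',.034))
print('glue cap',cm((t[:,:,0]>t[:,:,2]*1.5)&(t[:,:,0]>90),(222,230,250,262),'top',.08))
print('oil red',cm(red(t),(260,235,285,270),'top',.07),cm(red(s),(260,245,290,285),'scene',.07))
print('glue sc',cm((s[:,:,0]>s[:,:,2]*1.5)&(s[:,:,0]>90),(240,260,270,290),'scene',.074))
E
```

```text
box ((465.8550109863281, -106.8727035522461), (50.523719787597656, 36.713497161865234), 13.015399932861328)
box ((465.7724609375, -106.82090759277344), (49.21763229370117, 35.981422424316406), 12.645247459411621)
box sc ((464.3283996582031, -103.06427001953125), (49.56708526611328, 38.34831237792969), 13.291106224060059)
seatG ((463.5929870605469, -239.6016845703125), (38.67448043823242, 38.65204620361328), 6.825945854187012)
seatO ((471.82513427734375, -331.43359375), (38.49335861206055, 39.88553237915039), 8.759961128234863)
pot ((466.9223327636719, 290.48614501953125), (28.179603576660156, 25.829593658447266), 73.25267028808594) dish ((462.962646484375, 289.12982177734375), (74.76730346679688, 79.25570678710938), 34.957462310791016) ((461.73626708984375, 292.7312316894531), (77.34283447265625, 73.29646301269531), 65.34231567382812) ((466.9866027832031, 292.05010986328125), (27.66708755493164, 28.088563919067383), 57.61935806274414)
glue cap ((456.2878112792969, 145.32342529296875), (16.552400588989258, 12.87474536895752), 44.142032623291016)Traceback (most recent call last):
  File "<stdin>", line 8, in <module>
  File "h.py", line 22, in cm
    c=max(cv2.findContours(k,0,1)[0],key=cv2.contourArea).reshape(-1,2)+[x0,y0]+0.
      ~~~^^^^^^^^^^^^^^^^^^^^^^^^^^^^^^^^^^^^^^^^^^^^^^^^
ValueError: max() iterable argument is empty
```

>>> step_arm(
  targets="0.4 0 -0.794 0 0 0 0.165; 0.4 0 -0.794 0 0 0 0.165; 0.4 0 -0.794 0 0 0 0.165; 0.4 0 -0.794 0 0 0 0.165; 0.4 0 -0.794 0 0 0 0.165; 0.4 0 -0.794 0 0 0 0.165; 0.4 0 -0.794 0 0 0 0.165; 0.4 0 -0.794 0 0 0 0.165; 0.4 0 -0.794 0 0 0 0.165; 0.4 0 -0.794 0 0 0 0.165",
)

```text
clock: 21.68
eef_pos: [0.463, -0.1094, 0.1331]
tool_rot: [-0.11, 0.994, 0.0, -0.002]
ft_force: [-0.0, 0.3, -0.4]
grip_width: 0.0599
grasp_force: 0.0
```

>>> step_arm(
  targets="0.4 0 0 -0.06 0 0 0; 0.4 0 0 -0.12 0 0 0; 0.4 0 0 -0.14 0 0 0; 0.4 0 0 -0.14 0 0 0; 0.4 0 0 -0.14 0 0 0",
)

```text
clock: 22.1
eef_pos: [0.4631, -0.1057, 0.0632]
tool_rot: [-0.112, 0.994, 0.001, -0.003]
ft_force: [0.1, -0.4, -0.4]
grip_width: 0.0594
grasp_force: 0.0
```

>>> step_arm(
  targets="0.4 0.004 0 -0.05 0 0 0; 0.4 0.004 0 -0.09 0 0 0; 0.4 0.004 0 -0.106 0 0 0; 0.4 0.004 0 -0.106 0 0 0; 0.4 0.004 0 -0.106 0 0 0; 0.4 0.004 0 -0.106 0 0 0",
)

```text
clock: 22.6
eef_pos: [0.4682, -0.1062, 0.0135]
tool_rot: [-0.112, 0.994, -0.0, 0.001]
ft_force: [-0.3, -0.9, -0.3]
grip_width: 0.0599
grasp_force: 0.0
```

>>> step_arm(
  targets="0.4 -0.004 0 -0.012 0 0 0; 0.4 -0.004 0 -0.02 0 0 0; 0.4 -0.004 0 -0.02 0 0 0; 0.4 -0.004 0 -0.02 0 0 0",
)

```text
clock: 22.93
eef_pos: [0.4648, -0.106, 0.0022]
tool_rot: [-0.112, 0.994, 0.0, -0.0]
ft_force: [0.1, -0.2, 0.2]
grip_width: 0.0598
grasp_force: 0.0
```

>>> step_arm(
  targets="-1 0 0 0 0 0 0; -1 0 0 0 0 0 0; -1 0 0 0 0 0 0; -1 0 0 0 0 0 0; -1 0 0 0 0 0 0; -1 0 0 0 0 0 0; -1 0 0 0 0 0 0; -1 0 0 0 0 0 0",
)

```text
clock: 23.6
eef_pos: [0.4656, -0.1062, 0.0028]
tool_rot: [-0.112, 0.994, -0.0, 0.001]
ft_force: [0.3, -0.6, 5.4]
grip_width: 0.0336
grasp_force: 60.6
```

>>> step_arm(
  targets="-1 0 0 0.02 0 0 0; -1 0 0 0.05 0 0 0; -1 0 0 0.09 0 0 0; -1 0 0 0.14 0 0 0; -1 0 0 0.16 0 0 0; -1 0 0 0.16 0 0 0; -1 0 0 0.16 0 0 0",
)

```text
clock: 24.18
eef_pos: [0.4653, -0.1061, 0.0827]
tool_rot: [-0.112, 0.994, -0.0, 0.0]
ft_force: [-0.1, 0.3, 0.7]
grip_width: 0.0334
grasp_force: 60.0
```

>>> step_arm(
  targets="-1 0 -0.04 0 0 0 -0.05; -1 0 -0.09 0 0 0 -0.1; -1 0.005 -0.15 0 0 0 -0.166; -1 0.005 -0.21 0 0 0 -0.166; -1 0.005 -0.27 0 0 0 -0.166; -1 0.005 -0.32 0 0 0 -0.166; -1 0.005 -0.358 0 0 0 -0.166; -1 0.005 -0.358 0 0 0 -0.166; -1 0.005 -0.358 0 0 0 -0.166; -1 0.005 -0.358 0 0 0 -0.166",
)

```text
clock: 25.02
eef_pos: [0.4665, -0.284, 0.0809]
tool_rot: [-0.047, 0.999, 0.001, -0.001]
ft_force: [-0.3, 0.5, -1.0]
grip_width: 0.0333
grasp_force: 60.0
```

>>> step_arm(
  targets="-1 0 0 -0.01 0 0 0; -1 0 0 -0.03 0 0 0; -1 0 0 -0.05 0 0 0; -1 0 0 -0.05 0 0 0; -1 0 0 -0.05 0 0 0",
)

```text
clock: 25.43
eef_pos: [0.4667, -0.284, 0.0559]
tool_rot: [-0.047, 0.999, 0.001, -0.001]
ft_force: [0.4, -0.4, 0.1]
grip_width: 0.0335
grasp_force: 60.0
```

```bash
python3 - <<'E'
from h import *
b=grab('top')[240:320,400:500];c=grab('scene')[170:260,360:480]
cv2.imwrite('pics/c7.png',np.vstack([cv2.resize(b,(400,280),interpolation=2),cv2.resize(c,(400,300),interpolation=2)])[:,:,::-1])
E
```

```text
(no output)
```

View pics/c7.png

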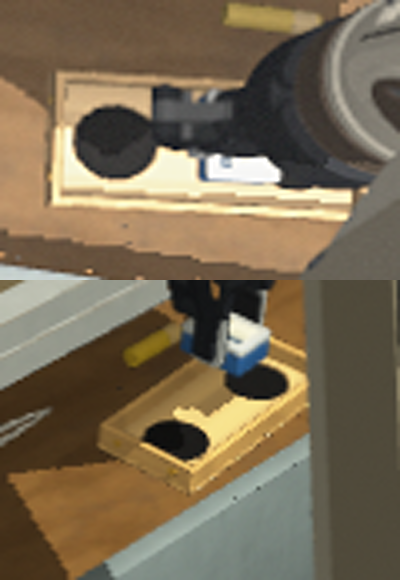

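The box hangs level over the middle of the rack, square with it. I'll lower it.

>>> step_arm(
  targets="-1 0.003 -0.003 -0.02 0 0 0; -1 0.003 -0.003 -0.04 0 0 0; -1 0.003 -0.003 -0.06 0 0 0; -1 0.003 -0.003 -0.075 0 0 0; -1 0.003 -0.003 -0.085 0 0 0; -1 0.003 -0.003 -0.091 0 0 0; -1 0.003 -0.003 -0.091 0 0 0; -1 0.003 -0.003 -0.091 0 0 0",
)

```text
clock: 26.2
eef_pos: [0.4691, -0.2866, 0.0117]
tool_rot: [-0.047, 0.999, 0.0, -0.0]
ft_force: [0.0, -0.2, -0.6]
grip_width: 0.0335
grasp_force: 60.0
```

>>> step_arm(
  targets="-1 -0.002 0.002 -0.003 0 0 0; -1 -0.002 0.002 -0.003 0 0 0; -1 -0.002 0.002 -0.003 0 0 0",
)

```text
clock: 26.45
eef_pos: [0.4682, -0.2856, 0.0106]
tool_rot: [-0.047, 0.999, -0.0, 0.0]
ft_force: [-1.0, 0.9, 0.1]
grip_width: 0.0327
grasp_force: 60.0
```

>>> step_arm(
  targets="0.2 0 0 0 0 0 0; 0.2 0 0 0 0 0 0; 0.2 0 0 0 0 0 0; 0.2 0 0 0 0 0 0; 0.2 0 0 0 0 0 0; 0.2 0 0 0 0 0 0",
)

```text
clock: 26.95
eef_pos: [0.4681, -0.2856, 0.0103]
tool_rot: [-0.047, 0.999, -0.0, 0.0]
ft_force: [0.4, 0.4, 0.7]
grip_width: 0.051
grasp_force: 0.0
```

>>> step_arm(
  targets="0.2 0 0 0.04 0 0 0; 0.2 0 0 0.1 0 0 0; 0.2 0 0 0.17 0 0 0; 0.2 0 0 0.24 0 0 0; 0.2 0 0 0.25 0 0 0; 0.2 0 0 0.25 0 0 0",
)

```text
clock: 27.45
eef_pos: [0.4702, -0.2869, 0.1387]
tool_rot: [-0.047, 0.999, -0.002, 0.003]
ft_force: [-0.0, 0.3, -0.4]
grip_width: 0.0512
grasp_force: 0.0
```

>>> step_arm(
  targets="0.4 -0.022 0.724 0.02 0 0 -1; 0.4 -0.022 0.724 0.02 0 0 -1; 0.4 -0.022 0.724 0.02 0 0 -1; 0.4 -0.022 0.724 0.02 0 0 -1; 0.4 -0.022 0.724 0.02 0 0 -1; 0.4 -0.022 0.724 0.02 0 0 -1; 0.4 -0.022 0.724 0.02 0 0 -1; 0.4 -0.022 0.724 0.02 0 0 -1; 0.4 -0.022 0.724 0.02 0 0 -1; 0.4 -0.022 0.724 0.02 0 0 -1",
)

```text
clock: 28.28
eef_pos: [0.4554, 0.0808, 0.1437]
tool_rot: [0.337, 0.942, 0.0, -0.002]
ft_force: [-0.8, -0.1, -0.0]
grip_width: 0.0599
grasp_force: 0.0
```

>>> step_arm(
  targets="0.4 0 0 0 0 0 -1; 0.4 0 0 0 0 0 -1; 0.4 0 0 0 0 0 -1; 0.4 0 0 0 0 0 -1; 0.4 0 0 0 0 0 -1; 0.4 0 0 0 0 0 -1; 0.4 0 0 0 0 0 -1; 0.4 0 0 0 0 0 -1; 0.4 0 0 0 0 0 -1",
)

```text
clock: 29.03
eef_pos: [0.4561, 0.0762, 0.1439]
tool_rot: [0.673, 0.74, -0.001, -0.001]
ft_force: [0.0, 0.7, 0.9]
grip_width: 0.0595
grasp_force: 0.0
```

```bash
python3 - <<'E'
from h import *
a=grab('top','t8.png')[235:315,390:510];b=grab('scene','s8.png')[160:340,220:480]
cv2.imwrite('pics/c8.png',np.vstack([cv2.resize(a,(480,300),interpolation=2),cv2.resize(b,(480,300),interpolation=2)])[:,:,::-1])
t=cv2.imread('pics/t8.png');s=cv2.imread('pics/s8.png')
print('box',cm(t[:,:,0]>150,(438,262,470,300),'top',.026));print('pot',cm(red(t),(150,215,200,260),'top',.034))
print('oil red',[cm((s[:,:,2]>2*s[:,:,1])&(s[:,:,2]>90),(255,240,300,290),'scene',.072)])
print('glue cap',cm((s[:,:,0]>s[:,:,2]*1.5)&(s[:,:,0]>90),(240,260,270,290),'scene',.074))
E
```

```text
box ((467.6092529296875, -284.4374694824219), (57.08916473388672, 62.508819580078125), 6.032626628875732)Traceback (most recent call last):
  File "<stdin>", line 5, in <module>
  File "h.py", line 22, in cm
    c=max(cv2.findContours(k,0,1)[0],key=cv2.contourArea).reshape(-1,2)+[x0,y0]+0.
      ~~~^^^^^^^^^^^^^^^^^^^^^^^^^^^^^^^^^^^^^^^^^^^^^^^^
ValueError: max() iterable argument is empty
```

View pics/c8.png

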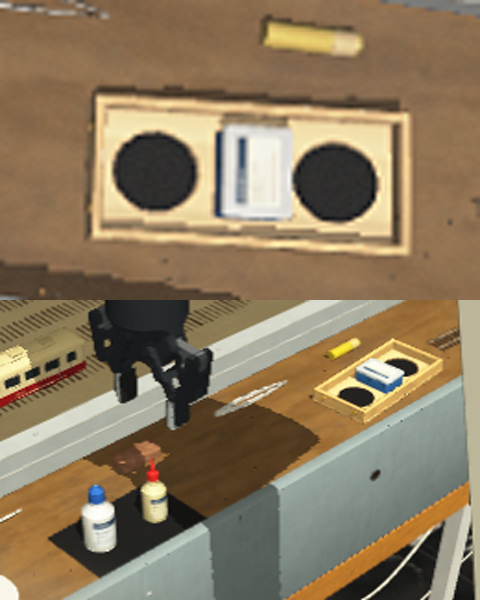

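The box lies flat and central with its long side across the rack, and both bottles stand on the mat (scene crop: oil 153,500; glue 98,525). Now I pick up the oil.

>>> step_arm(
  targets="0.4 0.001 0 -0.06 0 0 0; 0.4 0.001 0 -0.12 0 0 0; 0.4 0.001 0 -0.18 0 0 0; 0.4 0.001 0 -0.22 0 0 0; 0.4 0.001 0 -0.241 0 0 0; 0.4 0.001 0 -0.241 0 0 0; 0.4 0.001 0 -0.241 0 0 0",
)

```text
clock: 29.72
eef_pos: [0.457, 0.0763, 0.0242]
tool_rot: [0.673, 0.74, -0.001, -0.001]
ft_force: [-0.2, 0.0, 0.3]
grip_width: 0.0595
grasp_force: 0.0
```

>>> step_arm(
  targets="-1 0 0 0 0 0 0; -1 0 0 0 0 0 0; -1 0 0 0 0 0 0; -1 0 0 0 0 0 0; -1 0 0 0 0 0 0; -1 0 0 0 0 0 0; -1 0 0 0 0 0 0; -1 0 0 0 0 0 0",
)

```text
clock: 30.38
eef_pos: [0.4586, 0.0766, 0.026]
tool_rot: [0.673, 0.739, 0.001, 0.001]
ft_force: [-0.8, 0.3, 6.6]
grip_width: 0.0226
grasp_force: 58.1
```

>>> step_arm(
  targets="-1 0 0 0.02 0 0 0; -1 0 0 0.05 0 0 0; -1 0 0 0.09 0 0 0; -1 0 0 0.15 0 0 0; -1 0 0 0.2 0 0 0; -1 0 0 0.24 0 0 0; -1 0 0 0.24 0 0 0; -1 0 0 0.24 0 0 0",
)

```text
clock: 31.05
eef_pos: [0.4586, 0.0766, 0.146]
tool_rot: [0.673, 0.739, 0.001, 0.001]
ft_force: [-0.1, -0.9, -1.1]
grip_width: 0.0224
grasp_force: 58.4
```

>>> step_arm(
  targets="-1 0 -0.04 0 0 0 0; -1 0 -0.1 0 0 0 0; -1 0 -0.17 0 0 0 0; -1 0 -0.24 0 0 0 0; -1 0 -0.31 0 0 0 0; -1 0.01 -0.38 0 0 0 0; -1 0.02 -0.45 0 0 0 0; -1 0.026 -0.52 0 0 0 0; -1 0.026 -0.59 0 0 0 0; -1 0.026 -0.65 0 0 0 0",
)

```text
clock: 31.88
eef_pos: [0.4694, -0.2504, 0.1429]
tool_rot: [0.674, 0.739, -0.0, -0.001]
ft_force: [0.6, 0.7, -0.9]
grip_width: 0.0226
grasp_force: 58.4
```

>>> step_arm(
  targets="-1 0 -0.06 0 0 0 0; -1 0 -0.11 0 0 0 0; -1 0 -0.15 0 0 0 0; -1 0 -0.166 0 0 0 0; -1 0 -0.166 0 0 0 0; -1 0 -0.166 0 0 0 0; -1 0 -0.166 0 0 0 0",
)

```text
clock: 32.47
eef_pos: [0.4702, -0.3301, 0.1441]
tool_rot: [0.673, 0.74, 0.0, -0.001]
ft_force: [-0.4, 0.2, -0.2]
grip_width: 0.0226
grasp_force: 58.4
```

>>> step_arm(
  targets="-1 0 0 -0.04 0 0 0; -1 0 0 -0.1 0 0 0; -1 0 0 -0.15 0 0 0; -1 0 0 -0.18 0 0 0; -1 0 0 -0.18 0 0 0; -1 0 0 -0.18 0 0 0; -1 0 0 -0.18 0 0 0",
)

```text
clock: 33.05
eef_pos: [0.4716, -0.3313, 0.0561]
tool_rot: [0.673, 0.74, 0.0, 0.001]
ft_force: [1.4, -0.0, 0.1]
grip_width: 0.0224
grasp_force: 58.4
```

>>> step_arm(
  targets="-1 0.001 0 -0.02 0 0 0; -1 0.001 0 -0.035 0 0 0; -1 0.001 0 -0.044 0 0 0; -1 0.001 0 -0.05 0 0 0; -1 0.001 0 -0.05 0 0 0; -1 0.001 0 -0.05 0 0 0",
)

```text
clock: 33.55
eef_pos: [0.4708, -0.3316, 0.0301]
tool_rot: [0.673, 0.739, -0.0, -0.0]
ft_force: [-2.2, 1.4, 3.3]
grip_width: 0.0225
grasp_force: 58.8
```

>>> step_arm(
  targets="0.3 0 0 0 0 0 0; 0.3 0 0 0 0 0 0; 0.3 0 0 0 0 0 0; 0.3 0 0 0 0 0 0; 0.3 0 0 0 0 0 0; 0.3 0 0 0 0 0 0",
)

```text
clock: 34.05
eef_pos: [0.4711, -0.3315, 0.0297]
tool_rot: [0.673, 0.739, 0.0, -0.0]
ft_force: [0.6, -0.4, -1.0]
grip_width: 0.0555
grasp_force: 0.0
```

>>> step_arm(
  targets="0.3 0 0 0.04 0 0 0; 0.3 0 0 0.1 0 0 0; 0.3 0 0 0.17 0 0 0; 0.3 0 0 0.23 0 0 0; 0.3 0 0 0.23 0 0 0; 0.3 0 0 0.23 0 0 0",
)

```text
clock: 34.55
eef_pos: [0.4727, -0.3326, 0.1475]
tool_rot: [0.673, 0.739, 0.0, 0.003]
ft_force: [0.1, -0.1, -0.4]
grip_width: 0.0556
grasp_force: 0.0
```

>>> step_arm(
  targets="0.3 -0.015 0.5 0 0 0 0; 0.3 -0.015 0.5 0 0 0 0; 0.3 -0.015 0.5 0 0 0 0; 0.3 -0.015 0.5 0 0 0 0; 0.3 -0.015 0.5 0 0 0 0; 0.3 -0.015 0.5 0 0 0 0; 0.3 -0.015 0.5 0 0 0 0",
)

```text
clock: 35.13
eef_pos: [0.4615, -0.075, 0.1433]
tool_rot: [0.67, 0.742, 0.0, -0.003]
ft_force: [0.3, -0.4, -0.7]
grip_width: 0.0555
grasp_force: 0.0
```

>>> step_arm(
  targets="0.3 -0.012 0.456 0 0 0 0; 0.3 -0.012 0.456 0 0 0 0; 0.3 -0.012 0.456 0 0 0 0; 0.3 -0.012 0.456 0 0 0 0; 0.3 -0.012 0.456 0 0 0 0; 0.3 -0.012 0.456 0 0 0 0; 0.3 -0.012 0.456 0 0 0 0; 0.3 -0.012 0.456 0 0 0 0",
)

```text
clock: 35.8
eef_pos: [0.4567, 0.1468, 0.1435]
tool_rot: [0.672, 0.74, -0.001, -0.0]
ft_force: [-0.1, 0.2, -0.0]
grip_width: 0.0553
grasp_force: 0.0
```

```bash
python3 - <<'E'
from h import *
print(bot.get_obs()['eef_pos'])
a=grab('top','t9.png')[235:315,390:510];b=grab('scene','s9.png')[160:340,220:480]
cv2.imwrite('pics/c9.png',np.vstack([cv2.resize(a,(480,300),interpolation=2),cv2.resize(b,(480,300),interpolation=2)])[:,:,::-1])
t=cv2.imread('pics/t9.png')
T=lambda l:np.array(l)/[4,3.75]+[390,235]-.4
print('oil spout',cm(red(t),(470,255,495,295),'top',.075))
E
```

```text
[0.45670778 0.14677931 0.1434778 ]
oil spout ((465.71881103515625, -327.945556640625), (9.372781753540039, 15.718843460083008), 8.803790092468262)
```

View pics/c9.png

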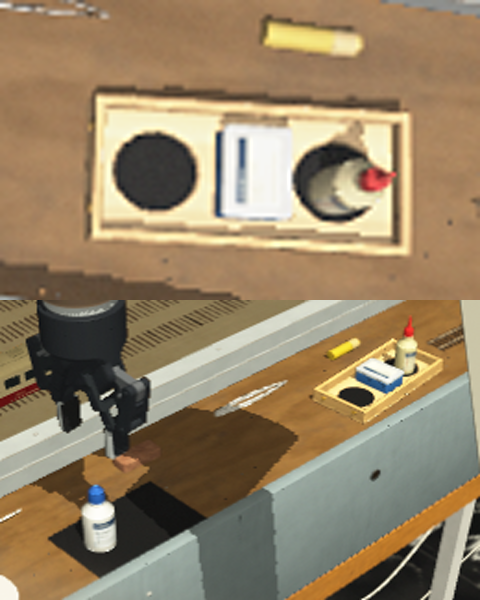

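The oil bottle is back upright on its seat. Next I compare its spout position with the start picture and pick up glue.

```bash
python3 - <<'E'
from h import *
for f in('t0','t3','t9'):
    t=cv2.imread(f'pics/{f}.png');print(f,cm(red(t),(470,255,495,295),'top',.075))
for f in('s0','s3','s9'):
    t=cv2.imread(f'pics/{f}.png');print(f,cm(red(t),(430,160,450,181),'scene',.075))
E
```

```text
t0 ((471.3088073730469, -328.3894348144531), (9.644391059875488, 13.45847225189209), 5.3663010597229)
t3 ((470.79119873046875, -328.3096008300781), (12.741382598876953, 10.181708335876465), 84.94023895263672)
t9 ((465.71881103515625, -327.945556640625), (9.372781753540039, 15.718843460083008), 8.803790092468262)
s0 ((474.28204345703125, -329.50714111328125), (10.89317798614502, 50.004817962646484), 39.84223175048828)
s3 ((472.9377746582031, -327.8961486816406), (10.89317798614502, 45.80839157104492), 39.84223175048828)
s9 ((469.31536865234375, -328.6311340332031), (8.721923828125, 41.61823272705078), 40.05964660644531)
```

>>> step_arm(
  targets="0.3 0.001 0 -0.06 0 0 0; 0.3 0.001 0 -0.12 0 0 0; 0.3 0.001 0 -0.18 0 0 0; 0.3 0.001 0 -0.21 0 0 0; 0.3 0.001 0 -0.232 0 0 0; 0.3 0.001 0 -0.232 0 0 0; 0.3 0.001 0 -0.232 0 0 0",
)

```text
clock: 36.48
eef_pos: [0.4576, 0.1447, 0.0283]
tool_rot: [0.674, 0.739, -0.001, -0.0]
ft_force: [0.4, 0.1, 0.6]
grip_width: 0.0553
grasp_force: 0.0
```

>>> step_arm(
  targets="-1 0 0 0 0 0 0; -1 0 0 0 0 0 0; -1 0 0 0 0 0 0; -1 0 0 0 0 0 0; -1 0 0 0 0 0 0; -1 0 0 0 0 0 0; -1 0 0 0 0 0 0; -1 0 0 0 0 0 0",
)

```text
clock: 37.15
eef_pos: [0.4593, 0.1464, 0.0301]
tool_rot: [0.673, 0.739, 0.001, 0.001]
ft_force: [0.1, -1.0, 5.6]
grip_width: 0.0298
grasp_force: 59.7
```

>>> step_arm(
  targets="-1 0 0 0.02 0 0 0; -1 0 0 0.05 0 0 0; -1 0 0 0.09 0 0 0; -1 0 0 0.15 0 0 0; -1 0 0 0.2 0 0 0; -1 0 0 0.24 0 0 0; -1 0 0 0.24 0 0 0; -1 0 0 0.24 0 0 0",
)

```text
clock: 37.82
eef_pos: [0.459, 0.1469, 0.1501]
tool_rot: [0.673, 0.739, 0.002, 0.001]
ft_force: [0.3, -0.1, 0.3]
grip_width: 0.0299
grasp_force: 59.4
```

Oil sits about 4.5 mm short in x compared with its start, so I'll correct it after the glue. I place glue at the TCP position of its original grasp (0.466, -0.241).

>>> step_arm(
  targets="-1 0 -0.04 0 0 0 0; -1 0 -0.1 0 0 0 0; -1 0 -0.17 0 0 0 0; -1 0 -0.24 0 0 0 0; -1 0 -0.31 0 0 0 0; -1 0.01 -0.38 0 0 0 0; -1 0.016 -0.45 0 0 0 0; -1 0.016 -0.52 0 0 0 0; -1 0.016 -0.59 0 0 0 0; -1 0.016 -0.65 0 0 0 0",
)

```text
clock: 38.65
eef_pos: [0.4647, -0.1803, 0.147]
tool_rot: [0.674, 0.739, -0.001, -0.001]
ft_force: [-0.1, 0.2, -0.4]
grip_width: 0.0301
grasp_force: 59.4
```

>>> step_arm(
  targets="-1 0 -0.06 0 0 0 0; -1 0 -0.1 0 0 0 0; -1 0 -0.126 0 0 0 0; -1 0 -0.126 0 0 0 0; -1 0 -0.126 0 0 0 0; -1 0 -0.126 0 0 0 0",
)

```text
clock: 39.15
eef_pos: [0.4656, -0.2404, 0.148]
tool_rot: [0.673, 0.74, -0.0, -0.001]
ft_force: [0.7, -0.6, -0.1]
grip_width: 0.03
grasp_force: 59.4
```

>>> step_arm(
  targets="-1 0 0 -0.04 0 0 0; -1 0 0 -0.1 0 0 0; -1 0 0 -0.15 0 0 0; -1 0 0 -0.18 0 0 0; -1 0 0 -0.18 0 0 0; -1 0 0 -0.18 0 0 0; -1 0 0 -0.18 0 0 0",
)

```text
clock: 39.73
eef_pos: [0.4671, -0.2411, 0.0599]
tool_rot: [0.673, 0.74, 0.0, 0.001]
ft_force: [0.2, 0.3, 0.1]
grip_width: 0.0304
grasp_force: 59.4
```

>>> step_arm(
  targets="-1 0 0 -0.02 0 0 0; -1 0 0 -0.035 0 0 0; -1 0 0 -0.044 0 0 0; -1 0 0 -0.05 0 0 0; -1 0 0 -0.05 0 0 0; -1 0 0 -0.05 0 0 0",
)

```text
clock: 40.23
eef_pos: [0.4658, -0.2415, 0.0342]
tool_rot: [0.673, 0.739, 0.0, -0.0]
ft_force: [-2.0, 1.2, 4.7]
grip_width: 0.03
grasp_force: 59.9
```

>>> step_arm(
  targets="0.3 0 0 0 0 0 0; 0.3 0 0 0 0 0 0; 0.3 0 0 0 0 0 0; 0.3 0 0 0 0 0 0; 0.3 0 0 0 0 0 0; 0.3 0 0 0 0 0 0",
)

```text
clock: 40.73
eef_pos: [0.4661, -0.2416, 0.0337]
tool_rot: [0.673, 0.739, -0.0, -0.0]
ft_force: [0.5, 0.2, -0.3]
grip_width: 0.0553
grasp_force: 0.0
```

>>> step_arm(
  targets="0.3 0 0 0.04 0 0 0; 0.3 0 0 0.1 0 0 0; 0.3 0 0 0.17 0 0 0; 0.3 0 0 0.23 0 0 0; 0.3 0 0 0.23 0 0 0; 0.3 0 0 0.23 0 0 0",
)

```text
clock: 41.23
eef_pos: [0.4677, -0.2424, 0.1511]
tool_rot: [0.673, 0.739, 0.001, 0.003]
ft_force: [0.0, 0.6, -1.1]
grip_width: 0.0554
grasp_force: 0.0
```

>>> step_arm(
  targets="0.3 0.01 -0.08 0 0 0 0; 0.3 0.01 -0.16 0 0 0 0; 0.3 0.01 -0.18 0 0 0 0; 0.3 0.01 -0.18 0 0 0 0; 0.3 0.01 -0.18 0 0 0 0",
)

```text
clock: 41.65
eef_pos: [0.4699, -0.3313, 0.1468]
tool_rot: [0.674, 0.739, -0.0, -0.002]
ft_force: [-0.4, 0.1, 0.3]
grip_width: 0.0554
grasp_force: 0.0
```

>>> step_arm(
  targets="0.3 0 0 -0.06 0 0 0; 0.3 0 0 -0.12 0 0 0; 0.3 0 0 -0.18 0 0 0; 0.3 0 0 -0.22 0 0 0; 0.3 0 0 -0.238 0 0 0; 0.3 0 0 -0.238 0 0 0; 0.3 0 0 -0.238 0 0 0",
)

```text
clock: 42.23
eef_pos: [0.4711, -0.3307, 0.0299]
tool_rot: [0.673, 0.74, 0.0, -0.0]
ft_force: [0.8, -0.7, -0.3]
grip_width: 0.0555
grasp_force: 0.0
```

>>> step_arm(
  targets="-1 0 0 0 0 0 0; -1 0 0 0 0 0 0; -1 0 0 0 0 0 0; -1 0 0 0 0 0 0; -1 0 0 0 0 0 0; -1 0 0 0 0 0 0; -1 0 0 0 0 0 0; -1 0 0 0 0 0 0",
)

```text
clock: 42.9
eef_pos: [0.4721, -0.3324, 0.0317]
tool_rot: [0.673, 0.739, 0.0, 0.002]
ft_force: [0.2, 0.7, 6.6]
grip_width: 0.0227
grasp_force: 57.9
```

>>> step_arm(
  targets="-1 0 0 0.006 0 0 0; -1 0 0 0.012 0 0 0; -1 0 0 0.012 0 0 0; -1 0 0 0.012 0 0 0",
)

```text
clock: 43.23
eef_pos: [0.4712, -0.3317, 0.036]
tool_rot: [0.673, 0.739, 0.0, 0.0]
ft_force: [0.7, -0.9, 1.0]
grip_width: 0.0231
grasp_force: 58.0
```

>>> step_arm(
  targets="-1 0.004 0 0 0 0 0; -1 0.009 0 0 0 0 0; -1 0.009 0 0 0 0 0; -1 0.009 0 0 0 0 0; -1 0.009 0 0 0 0 0; -1 0.009 0 -0.005 0 0 0; -1 0.009 0 -0.01 0 0 0; -1 0.009 0 -0.01 0 0 0; -1 0.009 0 -0.01 0 0 0",
)

```text
clock: 43.98
eef_pos: [0.4758, -0.332, 0.0317]
tool_rot: [0.673, 0.739, -0.0, 0.001]
ft_force: [-2.0, 0.5, 5.8]
grip_width: 0.0228
grasp_force: 58.6
```

>>> step_arm(
  targets="0.3 0 0 0 0 0 0; 0.3 0 0 0 0 0 0; 0.3 0 0 0 0 0 0; 0.3 0 0 0 0 0 0; 0.3 0 0 0 0 0 0; 0.3 0 0 0 0 0 0",
)

```text
clock: 44.48
eef_pos: [0.4755, -0.3315, 0.0306]
tool_rot: [0.673, 0.739, -0.0, -0.0]
ft_force: [0.9, -0.4, 0.1]
grip_width: 0.0555
grasp_force: 0.0
```

>>> step_arm(
  targets="0.3 0 0 0.04 0 0 0; 0.3 0 0 0.1 0 0 0; 0.3 0 0 0.17 0 0 0; 0.3 0 0 0.23 0 0 0; 0.3 0 0 0.26 0 0 0; 0.3 0 0 0.26 0 0 0",
)

```text
clock: 44.98
eef_pos: [0.4781, -0.3333, 0.1658]
tool_rot: [0.673, 0.739, 0.001, 0.005]
ft_force: [0.1, -0.3, 1.0]
grip_width: 0.0556
grasp_force: 0.0
```

>>> step_arm(
  targets="0.3 0 0.55 0.05 0 0 0; 0.3 0 0.55 0.05 0 0 0; 0.3 0 0.55 0.05 0 0 0; 0.3 0 0.55 0.05 0 0 0; 0.3 0 0.55 0.05 0 0 0; 0.3 0 0.55 0.05 0 0 0; 0.3 0 0.55 0.05 0 0 0; 0.3 0 0.55 0.05 0 0 0; 0.3 0 0.55 0.05 0 0 0",
)

```text
clock: 45.73
eef_pos: [0.4751, -0.0553, 0.1849]
tool_rot: [0.672, 0.741, -0.001, -0.0]
ft_force: [0.2, -0.7, 0.3]
grip_width: 0.0556
grasp_force: 0.0
```

>>> step_arm(
  targets="0.3 0 0.15 0 0 0 0; 0.3 0 0.15 0 0 0 0; 0.3 0 0.15 0 0 0 0; 0.3 0 0.15 0 0 0 0; 0.3 0 0.15 0 0 0 0",
)

```text
clock: 46.15
eef_pos: [0.4755, 0.0172, 0.1851]
tool_rot: [0.674, 0.739, -0.001, -0.0]
ft_force: [0.3, -0.6, 0.1]
grip_width: 0.0554
grasp_force: 0.0
```

```bash
python3 - <<'E'
from h import *
a=grab('top','t10.png')[235:315,390:510];b=grab('scene','s10.png')[160:400,150:480]
cv2.imwrite('pics/c10.png',np.vstack([cv2.resize(a,(480,300),interpolation=2),cv2.resize(b,(480,300),interpolation=2)])[:,:,::-1])
blue=lambda s:(s[:,:,0]>s[:,:,2]*1.5)&(s[:,:,0]>90)
for f in('t0','t10'):
    t=cv2.imread(f'pics/{f}.png');print(f,cm(red(t),(470,255,495,295),'top',.075),cm(blue(t),(425,262,450,290),'top',.08))
for f in('s0','s10'):
    t=cv2.imread(f'pics/{f}.png');print(f,cm(red(t),(430,160,450,181),'scene',.075),cm(blue(t),(405,180,425,202),'scene',.075))
E
```

```text
t0 ((471.3088073730469, -328.3894348144531), (9.644391059875488, 13.45847225189209), 5.3663010597229) ((462.935791015625, -238.5072784423828), (12.921401023864746, 17.59881019592285), 52.520843505859375)
t10 ((470.8060302734375, -326.9947204589844), (9.120855331420898, 14.049102783203125), 51.410621643066406) ((463.2328186035156, -240.36415100097656), (12.922133445739746, 14.900513648986816), 52.50212478637695)
s0 ((474.28204345703125, -329.50714111328125), (10.89317798614502, 50.004817962646484), 39.84223175048828) ((467.09698486328125, -240.78526306152344), (12.685491561889648, 34.56399154663086), 41.63758087158203)
s10 ((472.97894287109375, -327.861083984375), (10.877552032470703, 45.766326904296875), 40.209136962890625) ((466.4674987792969, -241.38890075683594), (13.628074645996094, 35.51523971557617), 35.274105072021484)
```

View pics/c10.png

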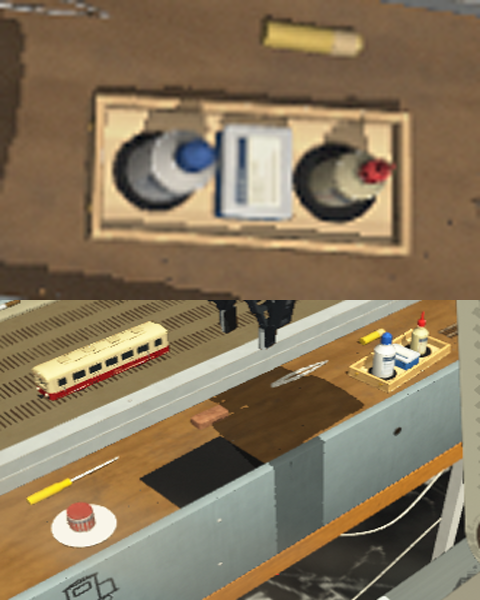

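Everything is in place: glue at crop (165,170), oil at (345,180), the box between them, and the pot on the dish. I'll do a last numeric check of the pot and box.

```bash
python3 - <<'E'
from h import *
t=cv2.imread('pics/t10.png');s=cv2.imread('pics/s10.png')
B=onz('top',np.array([[222,127],[291,127],[290,217],[217,216]])/[4,3.75]+[390,235]-.4,.026);print('box',B.mean(0))
w=(t.min(2)>150)|red(t)
print('dish+pot',cm(w,(140,205,205,270),'top',.006),'pot',cm(red(t),(150,215,200,260),'top',.034))
print(cm(s.min(2)>150,(175,305,240,365),'scene',.006),cm(red(s),(175,305,240,345),'scene',.034))
E
```

```text
box [ 0.46851255 -0.28397075  0.026     ]
dish+pot ((472.54290771484375, 266.889404296875), (134.35662841796875, 91.25045013427734), 9.47197151184082) pot ((468.1134338378906, 294.21954345703125), (20.378442764282227, 27.532663345336914), 72.36387634277344)
((462.1243591308594, 292.3113708496094), (78.13937377929688, 75.36740112304688), 70.46166229248047) ((466.9511413574219, 292.088623046875), (27.605899810791016, 28.121206283569336), 56.50243377685547)
```

```bash
python3 -c "
from workcell import bot
print(bot.job_done())"
```

```text
the job is handed in; nothing more can be done
None
```

The job is done and handed in at about 46 s: the paint pot is on the dish roughly 2–4 mm off centre, the parts box lies flat in the middle of the rack, and both bottles are upright within about 2 mm of where they started; I lifted the oil bottle once more to centre it.

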